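Close the headstock drilling jig and hold it shut on its pin

TASK

Swing the raised plywood lid of the drilling jig down over the headstock blank, then take the red-knobbed pin from its block and push it down through the hole in the lid into the blank until its collar sits on the lid. Sprung plungers push the lid back up a little, so keep the lid pressed fully shut by pushing down on the pin's knob, and finish like that: fingers still on the knob, still pushing, nothing let go. Leave the mallet, the chisel and the glue bottle where they are.

Things in the scene. Friction and masses are not known exactly. Their poses are not given: they have to be found in the camera images.
- jig: Drilling jig, fixed: pale wooden base 220 x 150 x 30 mm, a dark headstock blank (150 x 84 x 14 mm) on it, a hinged plywood lid over it. Origin: centre of the base's underside, on the bench; x runs from the hinge to the lid's free edge (roughly away from the robot), y along the hinge, z up. Blank top and hinge axis are 44 mm above the bench, the shut lid's top face 56 mm.
- jig_hinge (a point): Middle of the hinge axis, on the robot's side of the jig, at jig x = -100 mm, 44 mm above the bench. Does not move. Axes as the jig's.
- lid (a joint): Lid angle, rad: 0 = shut flat on the blank, grows as the free edge swings up (starts 0.6 to 1.0, limit 1.3). Stiff hinge (0.32 N m): the lid stays where put, about 3 N at the edge swings it. Below 0.055 rad it bears on two sprung plungers near the free edge, which lift it back to 0.03 to 0.055 rad when let go; pressing it shut takes about 10 N straight down at the hole.
- lid_edge (a point): On the lid's top (outer) face, middle of its red strip, 190 mm from the hinge axis. x points to the free edge, z out of the outer face. The lid is plywood, 12 mm thick, 140 mm wide, 0.25 kg, reaches 202 mm from the hinge axis; the plane of its underside passes through that axis.
- lid_hole (a point): Centre of the mouth of the hole in the lid's top face, 130 mm from the hinge axis; the hole is 14 mm wide and 12 mm deep, straight through, in a 34 mm square brass plate let into the lid. z points out of the outer face. Moves with the lid.
- blank_hole (a point): Centre of the mouth of the 14 mm hole in the blank's top face, at jig x = 30 mm, y = 0, 44 mm above the bench. The hole is vertical, goes right through blank and base and lies under the lid's hole when the lid is shut.
- pin_knob (a point): Centre of the red upright cylindrical knob (28 mm thick, 44 mm tall) of the loose pin. Below it a brass collar 32 mm wide, 6 mm thick, then a steel shank 12 mm thick, 50 mm long with a 6 mm tapered nose. Pin 100 mm long, 0.12 kg; knob centre 78 mm above the tip, 28 mm above the collar's underside. z from tip to knob. Starts upright in its block, collar on the block.
- pin_shoulder (a point): Centre of the underside of the pin's collar, the face that comes to sit on the lid.
- pin_tip (a point): Centre of the pin's tip.
- pin: The whole register pin; origin at its tip, z towards the knob.
- holder: Dark wooden block 70 x 70 x 52 mm, fixed to the bench, with a 14 mm upright hole through its middle in which the pin stands. Origin at the centre of its underside.
- mallet_mid (a point): Turned wooden carver's mallet standing on its head, 90 mm wide, 213 mm tall; this point is on its axis, 90 mm up. To be left alone.
- chisel_mid (a point): Chisel with orange handle lying on the bench, 220 mm long, 24 mm high; point 12 mm above the bench where blade and handle meet. To be left alone.
- glue_mid (a point): White glue bottle, 56 mm wide, 150 mm tall; point on its axis 60 mm up. To be left alone.
Mind the look-alikes: they are no part of the job. Of the things that look like the pin, the smallest one is meant.

How it is judged:
On the way, in this order (a step that is already met when the one before it is completed fails the run):
1. the lid is swung down onto the plungers (value of joint lid below 0.09 rad), for 0.2 s.
2. the pin is through the lid and in the blank's hole (z of pin_tip in the frame of blank_hole below -0.015 m and horizontal distance between pin_tip and blank_hole below 0.006 m and value of joint lid below 0.09 rad), for 0.2 s.
At the end, for the whole second after the job is handed in: The lid is within 0.015 rad of shut, the pin's collar sits on the lid (within 4 mm of the hole's mouth) with the tip within 5 mm of the hole's line in the blank, the pin presses on the jig with more than 4 N, and the fingers are still on the pin (more than 3 N) (value of joint lid below 0.015 rad and distance between pin_shoulder and lid_hole below 0.004 m and horizontal distance between pin_tip and blank_hole below 0.005 m and contact force between pin and jig above 4 N and contact force between the fingers and pin above 3 N); the arm keeps its last pose, push and grip.
It fails at once if the mallet is moved more than 25 mm (distance of mallet_mid from where it was at the start of the episode above 0.025 m).
It fails at once if the chisel is moved more than 25 mm (distance of chisel_mid from where it was at the start of the episode above 0.025 m).
It fails at once if the glue bottle is moved more than 25 mm (distance of glue_mid from where it was at the start of the episode above 0.025 m).
It also fails if it takes over 54 s, if anything falls off the work surface, if the arm or the gripper's body presses on something with over 40 N, if the wrist force passes 120 N, or if a joint passes its speed limit or range.

ROBOT

A 6-joint arm with a two-finger parallel gripper is mounted at the origin on the work surface. World frame = base frame: x ahead of the robot, y to its left, z up, the work surface at z = 0. Lengths are in m, angles in rad, forces in N, time in s.
With the tool pointing down it reaches from about 0.35 to 0.85 m from the base axis. Payload 8.1 kg.
Tool frame: the origin (TCP) lies between the finger pads; the fingertips stand 19 mm ahead of it and the grasp point (between the pads) is the TCP; z points along the fingers, y is the direction in which the jaws open and shut (so a half turn about z gives the same grasp; the last joint's range is limited). The gripper opens to 85 mm and grips with 20 to 120 N. Pads are 22 mm wide; open, the fingers measure 114 mm over their backs; the gripper's body (76 mm by 85 mm) begins 54 mm behind the grasp point. The pads swing forward as they close: fully open they stand 13 mm farther back than shut.
Start: joints at [-1.355, 0.13, 1.488, -0, 1.523, -0.085], TCP at [0.178, -0.573, 0.25] pointing down, gripper open.
Joint ranges: [-2.96, 2.96], [-0.89, 2.26], [0.02, 2.5], [-1.34, 4.48], [0, 2.73], [-2.66, 2.66]. Speed limits (rad/s): [2.39, 2.39, 2.79, 3.14, 3.14, 3.14].

INTERFACE

Orientations are given as a 3x3 rotation matrix whose columns are the frame's x, y, z axes.
In Python, from cell import * gives the robot as it stands.
- The arm moves only by the shell command python3 -m inch 'ROWS' [FORCE]. ROWS is a JSON object of lists of equal length, an entry for each row: "xyz": the shift along the tool's x, y, z in mm, a list of three; "turn": the turn, a rotation vector about the tool's x, y, z in rad, a list of three; "jaw": the opening, from 0 (shut) to 1 (fully open). A call has exactly 5 rows; each row shifts and turns the commanded pose from where the row before left it, along the tool's axes as they then stand; what a row does not reach is not made up. A row lasts 1/10 s, in which the tool goes at most 50 mm and 8.59 degrees, less where a joint would pass 70% of its speed; a pose out of reach is approached as far as the arm can. A call is refused whole if a number of a shift passes 50 or a number of a turn 0.15, either way. A call with a gripper value outside its range is refused whole. The fingers move at their own pace and stop on an object; FORCE is the grip in N (left out, the last holds). Time passes only in rows, so rows that do not move let the fingers close, or fill a call up. It gives the time, the measured TCP pose, the force and the opening at its end, in the units of the state.
- get_state(): the state, without advancing time (a new reading comes with each control period).
- read_camera(name): name is "side" or "top"; returns a dict with "frame" (480x640x3 uint8, blue, green, red), "mtx" (3x3 intrinsics, pixels), "view" (4x4, takes a point from world to camera coordinates). Camera axes: x right, y up, looking along -z (the intrinsics and any distortion apply to the point x, -y, -z); pixel columns grow to the right and rows downward; lengths in m; the calibration is good to about 2 mm. A picture is of the moment at which its call begins. There is no depth.
- job_done(): hands the job in, once; it reports no verdict.
The state is a dict: "time_s": time; "qpos": joint angles; "joint_velocities": joint speeds; "joint_torque": joint torques, N m; "position": TCP position; "ee_rot": TCP orientation; "wrist_force": force on the tool from outside, world axes, zero at the start; "wrist_torque": the same for the moment, N m; "finger_gap": finger opening in m.
Only numpy, scipy, OpenCV 4.12 (cv2) and the standard library are available. Lean on these libraries where they do the work, as an engineer would, in place of code of your own. Each camera call takes 0.05 s, during which the arm holds its last target.

## Working session

There is one attempt and no reset: what is moved stays moved. The work goes in short steps, Python scripts to look and compute and a shell command to move; the robot and the scene stay as the last step left them, time stands still between calls to the robot, and variables do not carry over. Pictures are saved under pics/ and viewed, and the job is handed in when it is done.

```bash
ls; mkdir -p pics
python3 - <<'E'
from cell import *
import cv2
s=get_state()
print(s['time_s'],s['position'],s['ee_rot'],s['finger_gap'])
for n in('side','top'):
    r=read_camera(n); cv2.imwrite(f'pics/{n}0.png',r['frame']); print(n,r['mtx'],r['view'],r.keys())
E
```

```text
pics
0.0 [ 0.1776758  -0.57252462  0.24922375] [[ 9.55101945e-01  2.96277083e-01 -4.05929158e-04]
 [ 2.96277313e-01 -9.55100119e-01  1.87512211e-03]
 [ 1.67852721e-04 -1.91120037e-03 -9.99998160e-01]] 0.085435639684245
side [[513.97072851   0.         329.34723696]
 [  0.         513.97072851 242.79760526]
 [  0.           0.           1.        ]] [[-0.99704434 -0.07479843  0.01754344  0.54307169]
 [ 0.05645238 -0.55837257  0.82766733 -0.10304671]
 [-0.05211244  0.82621139  0.56094476 -1.27046325]
 [ 0.          0.          0.          1.        ]] dict_keys(['frame', 'mtx', 'view'])
top [[574.4494087    0.         321.29088487]
 [  0.         574.4494087  237.83466149]
 [  0.           0.           1.        ]] [[ 0.02906104 -0.99946035  0.01531251 -0.03906938]
 [ 0.99763218  0.02995636  0.06190832 -0.54269919]
 [-0.06233362  0.01347713  0.99796437 -1.40616808]
 [ 0.          0.          0.          1.        ]] dict_keys(['frame', 'mtx', 'view'])
```

View pics/side0.png

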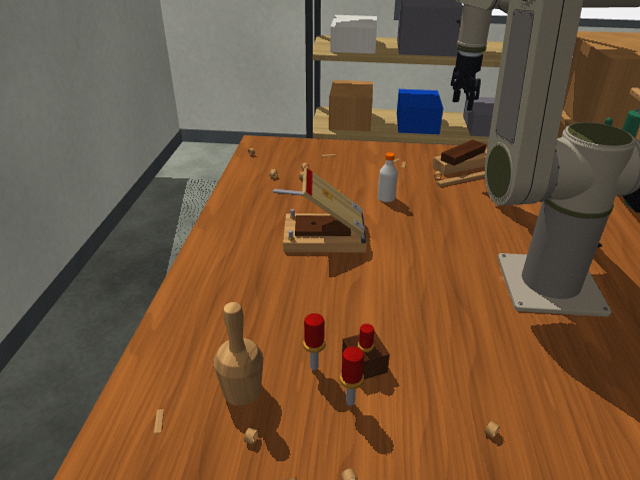

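View pics/top0.png

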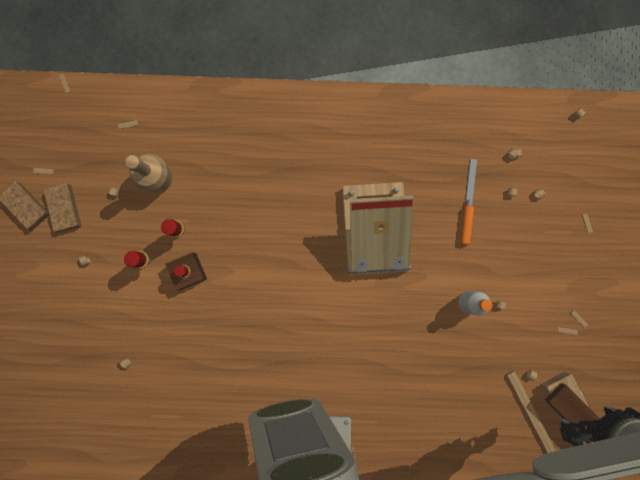

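The side view shows the jig at about (325,235) with its lid raised. The small pin is in the dark block at (367,345), and two bigger look-alikes stand at (314,340) and (352,375). In the top view the jig is at (380,230), the pin knob at (182,271), the mallet at (150,172), the glue at (475,303) and the chisel at (468,210).

```bash
cat > h.py <<'E'
import numpy as np, cv2
from cell import *
def cam(n):
    r=read_camera(n); return r
def ray(r,uv):
    V=np.array(r['view']);R=V[:3,:3];t=V[:3,3]
    p=np.linalg.inv(r['mtx'])@np.array([uv[0],uv[1],1.]); d=R.T@np.array([p[0],-p[1],-p[2]])
    return -R.T@t, d/np.linalg.norm(d)
def onz(r,uv,z):
    o,d=ray(r,uv); return o+d*(z-o[2])/d[2]
def tri(r1,u1,r2,u2):
    o1,d1=ray(r1,u1);o2,d2=ray(r2,u2)
    s=np.linalg.lstsq(np.c_[d1,-d2],o2-o1,rcond=None)[0]
    a=o1+d1*s[0];b=o2+d2*s[1]; return (a+b)/2,np.linalg.norm(a-b)
def proj(r,P):
    V=np.array(r['view']);c=V[:3,:3]@np.array(P)+V[:3,3]; q=r['mtx']@np.array([c[0],-c[1],-c[2]]); return q[:2]/q[2]
E
python3 - <<'E'
from h import *
a=cv2.imread('pics/top0.png');b=cv2.imread('pics/side0.png')
cv2.imwrite('pics/topjig.png',cv2.resize(a[170:290,320:480],None,fx=5,fy=5,interpolation=cv2.INTER_CUBIC))
cv2.imwrite('pics/sidejig.png',cv2.resize(b[150:270,260:420],None,fx=5,fy=5,interpolation=cv2.INTER_CUBIC))
cv2.imwrite('pics/toppin.png',cv2.resize(a[200:320,90:250],None,fx=5,fy=5,interpolation=cv2.INTER_CUBIC))
cv2.imwrite('pics/sidepin.png',cv2.resize(b[300:420,280:440],None,fx=5,fy=5,interpolation=cv2.INTER_CUBIC))
for n,im in(('top',a),('side',b)):
    h=cv2.cvtColor(im,cv2.COLOR_BGR2HSV)
    m=(((h[...,0]<4)|(h[...,0]>176))&(h[...,1]>200)&(h[...,2]>60)).astype(np.uint8)
    k,l,st,c=cv2.connectedComponentsWithStats(m)
    for i in range(1,k):
        if st[i,4]>20: print(n,st[i],c[i])
E
```

```text
side [306 169   6  26 117] [308.90598291 181.47008547]
side [304 314  20  34 540] [313.16666667 329.75185185]
side [359 324  15  24 282] [365.91134752 335.35460993]
side [342 346  22  37 655] [351.49923664 363.85496183]
```

View pics/topjig.png

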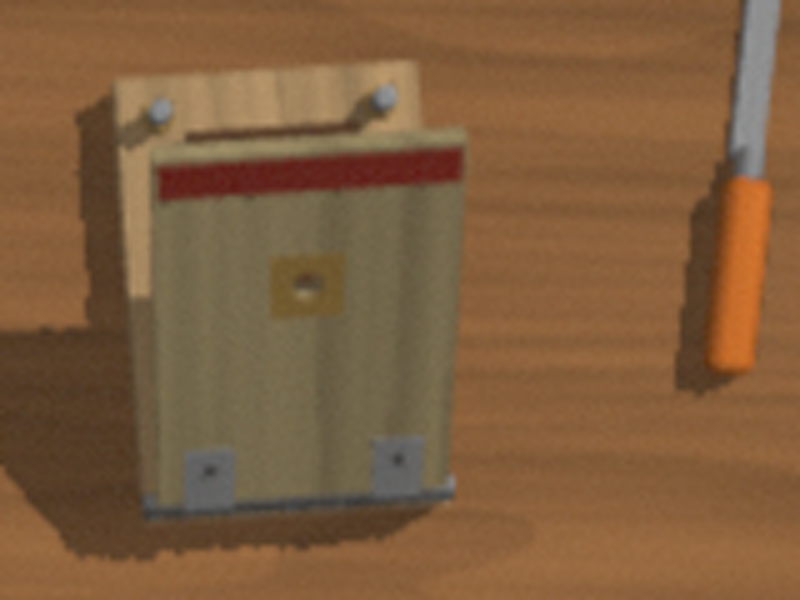

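View pics/sidejig.png

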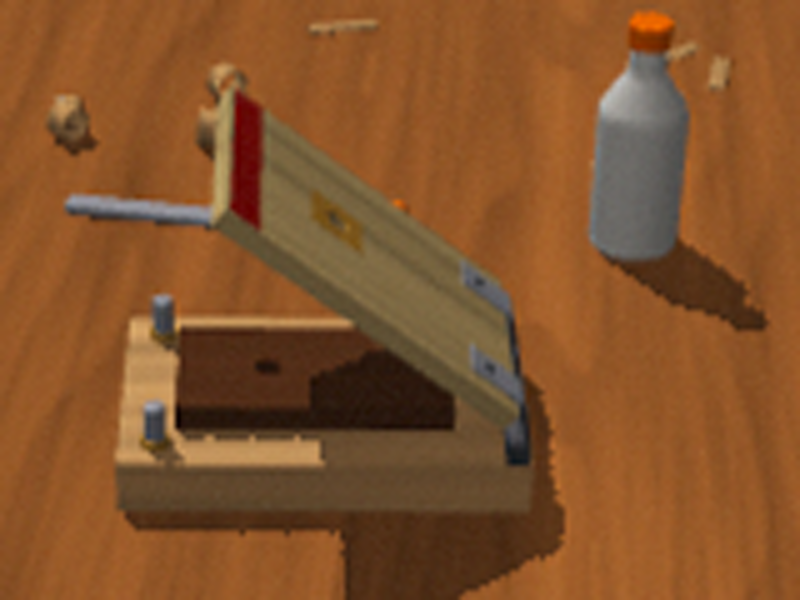

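View pics/toppin.png

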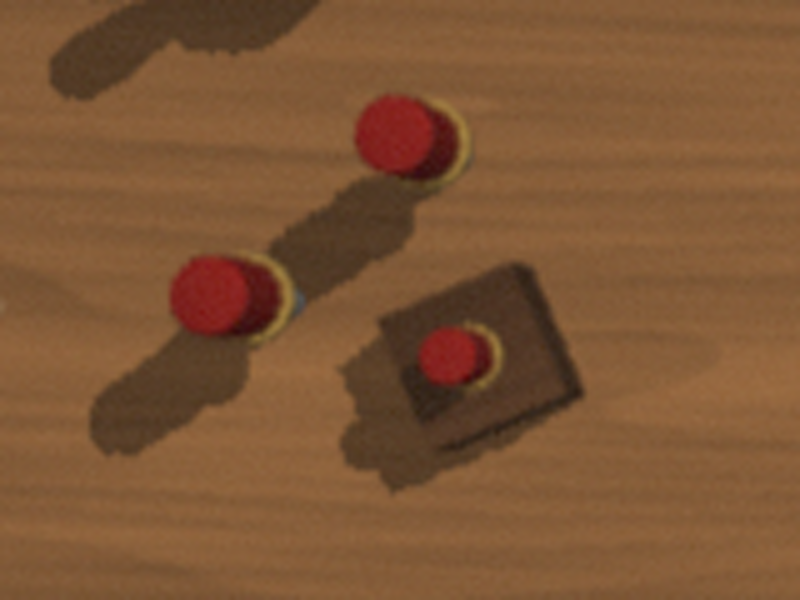

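View pics/sidepin.png

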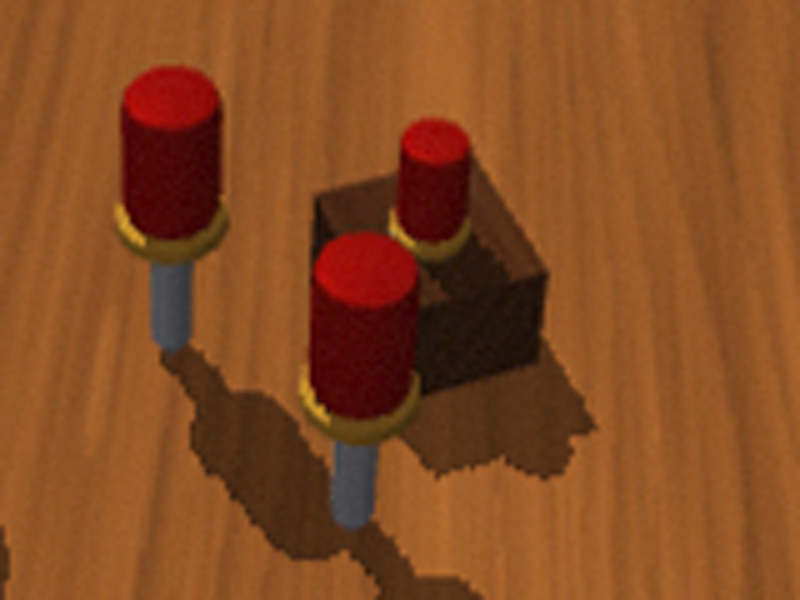

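Run:
```python
from h import *
T=cam('top');S=cam('side')
f=lambda o,p:(o[0]+(p[0]+.5)/5-.5,o[1]+(p[1]+.5)/5-.5)
tj=lambda *p:f((320,170),p); sj=lambda *p:f((260,150),p); tp=lambda *p:f((90,200),p); sp=lambda *p:f((280,300),p)
np.set_printoptions(precision=4,suppress=True)
print('lidhole',tri(T,tj(307,285),S,sj(337,221)))
print('strip L',tri(T,tj(155,148),S,sj(218,215)),'cornerR',tri(T,tj(466,130),S,sj(235,92)))
print('base far corners',onz(T,tj(115,80),.03),onz(T,tj(418,62),.03), onz(S,sj(118,467),.03),onz(S,sj(130,318),.03))
print('near L base bottom',onz(S,sj(530,510),0),onz(S,sj(120,508),0))
print('blank hole',onz(S,sj(267,366),.044))
print('hinge',onz(T,tj(146,508),.044),onz(T,tj(453,490),.044))
print('knobtop',onz(T,tp(448,356),.102),onz(S,sp(435,142),.102),tri(T,tp(448,356),S,sp(435,142)))
print('big',tri(T,tp(395,134),S,sp(172,98)),tri(T,tp(211,296),S,sp(367,270)))
print('holder',[onz(T,tp(*p),.052) for p in((378,320),(520,265),(582,392),(432,450))])
```

```text
lidhole (array([ 0.5654, -0.1565,  0.1362]), np.float64(0.0008506120038883807))
strip L (array([ 0.62  , -0.0832,  0.1764]), np.float64(0.002187481804304623)) cornerR (array([ 0.6296, -0.2208,  0.177 ]), np.float64(0.0074544811846284816))
base far corners [ 0.6736 -0.0717  0.03  ] [ 0.6873 -0.2215  0.03  ] [ 0.6719 -0.0712  0.03  ] [ 0.6877 -0.2225  0.03  ]
near L base bottom [ 0.4547 -0.0964  0.    ] [ 0.6726 -0.0765  0.    ]
blank hole [ 0.6021 -0.1565  0.044 ]
hinge [ 0.4629 -0.0917  0.044 ] [ 0.476  -0.2406  0.044 ]
knobtop [0.4521 0.3044 0.102 ] [0.452  0.3048 0.102 ] (array([0.452 , 0.3045, 0.1017]), np.float64(0.00010608092033783863))
big (array([0.5515, 0.3252, 0.1348]), np.float64(0.0005728247639854567)) (array([0.4759, 0.4046, 0.1344]), np.float64(0.00026051025349449063))
holder [array([0.4683, 0.3502, 0.052 ]), array([0.4967, 0.2834, 0.052 ]), array([0.4366, 0.2511, 0.052 ]), array([0.4069, 0.3216, 0.052 ])]
```

```bash
python3 -m inch '{"xyz":[[20,-11,0],[40,-22,0],[43,-23,0],[43,-23,0],[43,-23,0]],"turn":[[0,0,0],[0,0,0],[0,0,0],[0,0,0],[0,0,0]],"jaw":[0,0,0,0,0]}' 40
python3 -m inch '{"xyz":[[43,-23,0],[43,-23,0],[43,-23,0],[43,-23,0],[43,-23,0]],"turn":[[0,0,0],[0,0,0],[0,0,0],[0,0,0],[0,0,0]],"jaw":[0,0,0,0,0]}'
```

```text
time_s: 0.7
position: [0.329, -0.4181, 0.2501]
ee_rot: [[0.955, 0.296, 0.0], [0.296, -0.955, 0.0], [0.0, -0.0, -1.0]]
wrist_force: [1.4, -0.1, -1.4]
finger_gap: 0.0122
time_s: 1.2
position: [0.5004, -0.2444, 0.2503]
ee_rot: [[0.955, 0.296, 0.0], [0.296, -0.955, -0.0], [0.0, 0.0, -1.0]]
wrist_force: [0.2, -0.3, -0.3]
finger_gap: -0.0002
```

```bash
python3 -m inch '{"xyz":[[37,-20,0],[37,-20,0],[37,-20,0],[0,0,0],[0,0,0]],"turn":[[0,0,0],[0,0,0],[0,0,0],[0,0,0.11],[0,0,0.1]],"jaw":[0,0,0,0,0]}'
```

```text
time_s: 1.7
position: [0.5883, -0.1543, 0.2496]
ee_rot: [[0.996, 0.089, -0.001], [0.089, -0.996, 0.0], [-0.001, -0.0, -1.0]]
wrist_force: [-0.0, -0.7, 0.2]
finger_gap: 0.0001
```

```bash
python3 -m inch '{"xyz":[[0,0,10],[0,0,15],[0,0,15],[0,0,8],[0,0,0]],"turn":[[0,0,0],[0,0,0],[0,0,0],[0,0,0],[0,0,0]],"jaw":[0,0,0,0,0]}'
```

```text
time_s: 2.2
position: [0.5861, -0.1557, 0.1994]
ee_rot: [[0.996, 0.091, -0.004], [0.091, -0.996, 0.001], [-0.004, -0.002, -1.0]]
wrist_force: [-1.1, 0.2, 0.1]
finger_gap: -0.0
```

```bash
python3 -m inch '{"xyz":[[0,0,10],[1,0,8],[8,0,12],[9,0,12],[7,0,12]],"turn":[[0,0,0],[0,0,0],[0,0,0],[0,0,0],[0,0,0]],"jaw":[0,0,0,0,0]}'
python3 -m inch '{"xyz":[[6,0,12],[5,0,13],[4,0,13],[2,0,8],[0,0,0]],"turn":[[0,0,0],[0,0,0],[0,0,0],[0,0,0],[0,0,0]],"jaw":[0,0,0,0,0]}'
```

```text
time_s: 2.7
position: [0.6135, -0.1536, 0.1475]
ee_rot: [[0.996, 0.091, 0.001], [0.091, -0.996, -0.0], [0.001, 0.0, -1.0]]
wrist_force: [-0.1, 1.0, 1.8]
finger_gap: -0.0001
time_s: 3.2
position: [0.6283, -0.1517, 0.0999]
ee_rot: [[0.996, 0.091, -0.003], [0.091, -0.996, 0.001], [-0.003, -0.001, -1.0]]
wrist_force: [-0.5, -0.1, -0.5]
finger_gap: 0.0002
```

```bash
python3 -m inch '{"xyz":[[1,0,8],[0,0,5],[0,0,4],[0,0,3],[0,0,0]],"turn":[[0,0,0],[0,0,0],[0,0,0],[0,0,0],[0,0,0]],"jaw":[0,0,0,0,0]}'
python3 - <<'E'
from h import *
for n in('side','top'):
    r=read_camera(n); f=r['frame']
    c=f[150:270,260:420] if n=='side' else f[170:290,320:480]
    cv2.imwrite(f'pics/{n}1.png',cv2.resize(c,None,fx=4,fy=4,interpolation=cv2.INTER_CUBIC))
E
```

```text
time_s: 3.7
position: [0.6306, -0.1521, 0.0825]
ee_rot: [[0.996, 0.091, 0.001], [0.091, -0.996, -0.0], [0.001, 0.0, -1.0]]
wrist_force: [0.7, -0.3, 1.1]
finger_gap: 0.0001
```

View pics/side1.png

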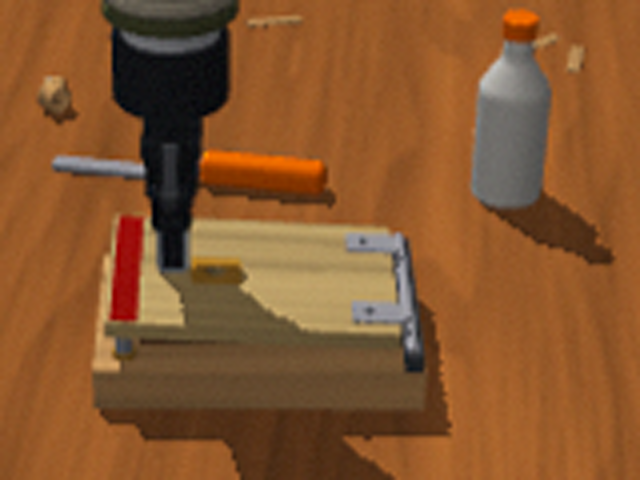

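The lid is nearly down on the plungers, with the fingertips at crop (173,265). A little further down now, watching the force.

```bash
python3 -m inch '{"xyz":[[0,0,3],[0,0,2],[0,0,2],[0,0,0],[0,0,0]],"turn":[[0,0,0],[0,0,0],[0,0,0],[0,0,0],[0,0,0]],"jaw":[0,0,0,0,0]}'
```

```text
time_s: 4.3
position: [0.6312, -0.152, 0.0761]
ee_rot: [[0.996, 0.091, 0.002], [0.091, -0.996, -0.0], [0.002, 0.0, -1.0]]
wrist_force: [1.6, 1.2, 5.5]
finger_gap: -0.0
```

```bash
python3 -m inch '{"xyz":[[0,0,-15],[0,0,-30],[0,0,-40],[0,0,-40],[0,0,0]],"turn":[[0,0,0],[0,0,0],[0,0,0],[0,0,0],[0,0,0]],"jaw":[0,0,0,0,0]}'
python3 -m inch '{"xyz":[[-7,-25,0],[-13,-43,0],[-13,-43,0],[-13,-43,0],[-13,-43,0]],"turn":[[0,0,0],[0,0,0],[0,0,0],[0,0,0],[0,0,0]],"jaw":[0,0.5,1,1,1]}'
python3 -m inch '{"xyz":[[-13,-43,0],[-13,-43,0],[-13,-43,0],[-13,-43,0],[-13,-43,0]],"turn":[[0,0,0],[0,0,0],[0,0,0],[0,0,0],[0,0,0]],"jaw":[1,1,1,1,1]}'
python3 - <<'E'
from h import *
for n in('side','top'):
    r=read_camera(n); f=r['frame']; cv2.imwrite(f'pics/{n}2f.png',f)
    c=f[150:270,260:420] if n=='side' else f[170:290,320:480]
    cv2.imwrite(f'pics/{n}2.png',cv2.resize(c,None,fx=5,fy=5,interpolation=cv2.INTER_CUBIC))
E
```

```text
time_s: 4.8
position: [0.6336, -0.1532, 0.2091]
ee_rot: [[0.996, 0.091, 0.011], [0.091, -0.996, -0.004], [0.01, 0.005, -1.0]]
wrist_force: [-0.3, 0.4, 1.0]
finger_gap: -0.0002
time_s: 5.3
position: [0.5525, 0.04, 0.2003]
ee_rot: [[0.996, 0.09, -0.001], [0.09, -0.996, -0.0], [-0.001, 0.0, -1.0]]
wrist_force: [0.5, 0.1, 0.0]
finger_gap: 0.0581
time_s: 5.8
position: [0.4683, 0.2483, 0.2005]
ee_rot: [[0.996, 0.091, -0.0], [0.091, -0.996, -0.0], [-0.0, 0.0, -1.0]]
wrist_force: [-0.1, 0.5, -0.9]
finger_gap: 0.0855
```

View pics/side2.png

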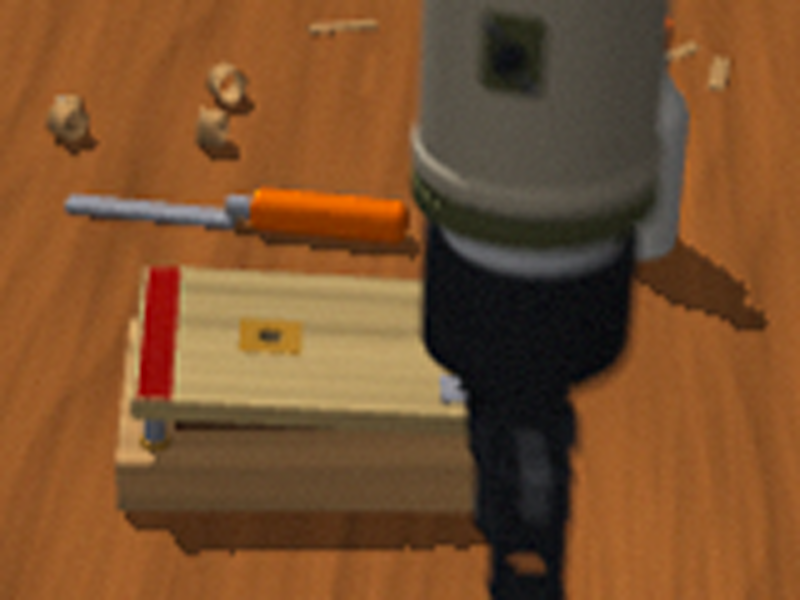

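View pics/top2.png

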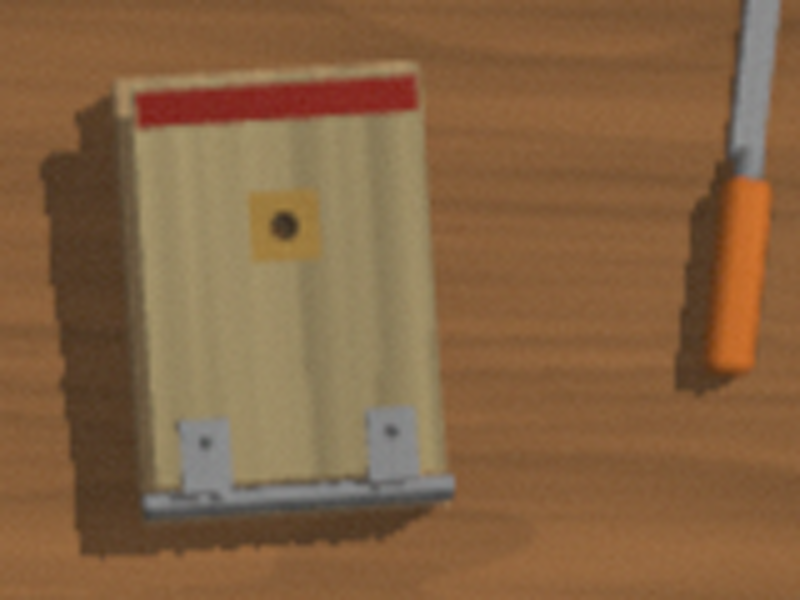

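View pics/top2f.png

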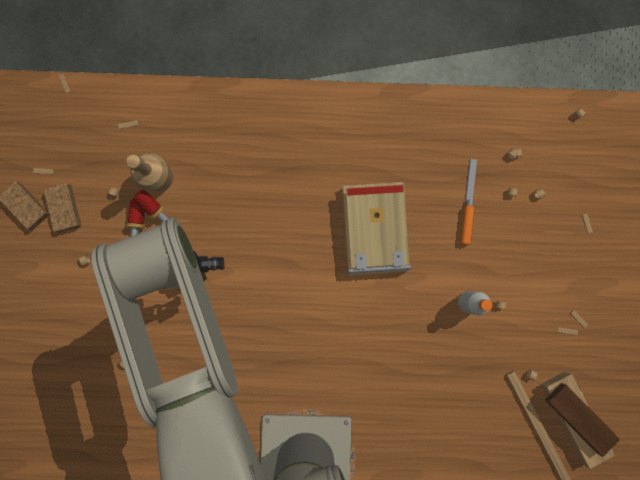

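View pics/side2f.png

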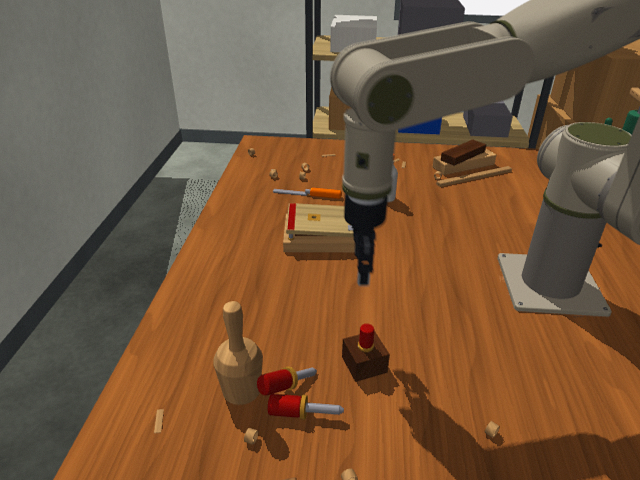

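Both look-alike pins have toppled and now lie by the mallet at side (275,383) and (290,405). The gripper was nowhere near them. The mallet hasn't moved, and the real pin still stands in its block at (367,337). The lid rests on its plungers, with the hole at top-crop (285,226).

```bash
python3 -m inch '{"xyz":[[-4,-20,0],[-4,-20,0],[-3,-17,0],[0,0,15],[0,0,20]],"turn":[[0,0,0],[0,0,0],[0,0,0],[0,0,0],[0,0,0]],"jaw":[1,1,1,1,1]}'
python3 - <<'E'
from h import *
S=read_camera('side');f=S['frame']; T=read_camera('top')
cv2.imwrite('pics/side3.png',cv2.resize(f[280:420,280:440],None,fx=4,fy=4,interpolation=cv2.INTER_CUBIC))
cv2.imwrite('pics/top3.png',cv2.resize(T['frame'][170:330,90:250],None,fx=4,fy=4,interpolation=cv2.INTER_CUBIC))
g=lambda u,v:(320+(u+.5)/5-.5,170+(v+.5)/5-.5); h=lambda u,v:(260+(u+.5)/5-.5,150+(v+.5)/5-.5)
print('lidhole',tri(T,g(285,226),S,h(270,335)))
E
```

```text
time_s: 6.4
position: [0.4542, 0.3025, 0.1654]
ee_rot: [[0.996, 0.091, 0.002], [0.091, -0.996, 0.0], [0.002, -0.0, -1.0]]
wrist_force: [-0.6, 0.0, 0.2]
finger_gap: 0.0852
lidhole (array([ 0.60006252, -0.15358825,  0.06566132]), np.float64(0.00013143395832208288))
```

View pics/side3.png

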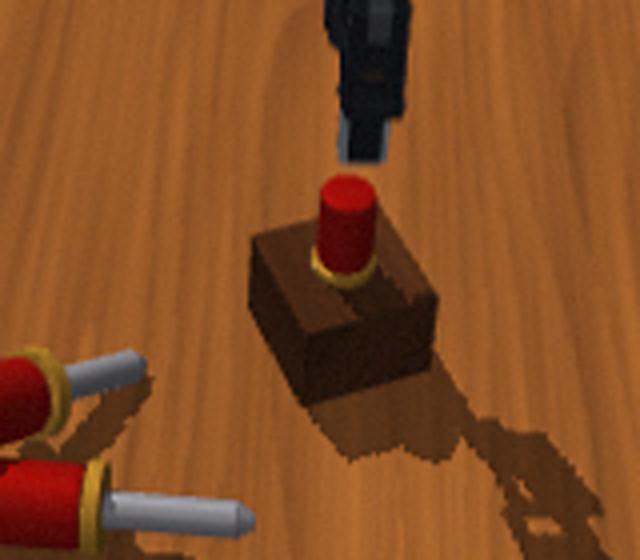

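View pics/top3.png

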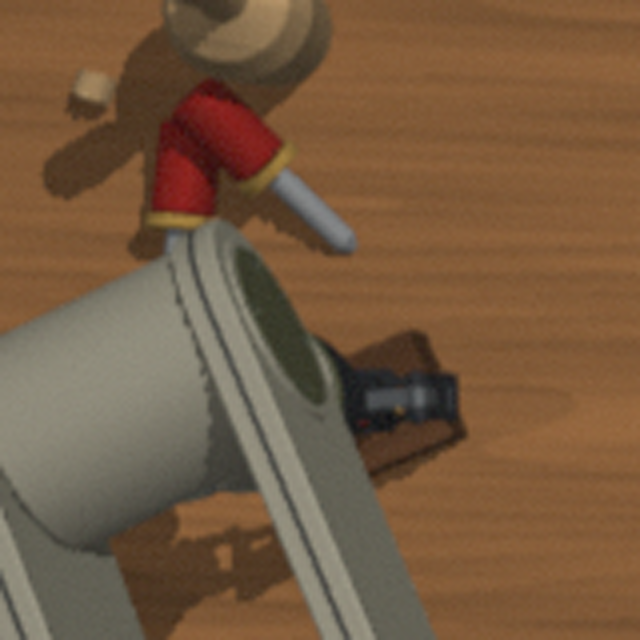

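The open fingers stand straight over the knob, and the lid hole triangulates to (0.600, -0.154). Going down to grip.

```bash
python3 -m inch '{"xyz":[[-2,-2,10],[0,0,20],[0,0,20],[0,0,20],[0,0,11]],"turn":[[0,0,0],[0,0,0],[0,0,0],[0,0,0],[0,0,0]],"jaw":[1,1,1,1,1]}'
python3 -m inch '{"xyz":[[0,0,0],[0,0,0],[0,0,0],[0,0,0],[0,0,0]],"turn":[[0,0,0],[0,0,0],[0,0,0],[0,0,0],[0,0,0]],"jaw":[0.8,0.5,0.2,0,0]}' 80
python3 -m inch '{"xyz":[[0,0,0],[0,0,0],[0,0,0],[0,0,0],[0,0,0]],"turn":[[0,0,0],[0,0,0],[0,0,0],[0,0,0],[0,0,0]],"jaw":[0,0,0,0,0]}' 80
```

```text
time_s: 7.0
position: [0.4508, 0.3038, 0.0827]
ee_rot: [[0.996, 0.09, -0.001], [0.09, -0.996, -0.001], [-0.002, 0.001, -1.0]]
wrist_force: [-0.1, -1.0, -0.2]
finger_gap: 0.0854
time_s: 7.5
position: [0.4523, 0.3052, 0.0858]
ee_rot: [[0.996, 0.091, 0.002], [0.091, -0.996, 0.001], [0.003, -0.001, -1.0]]
wrist_force: [-0.0, -0.7, 5.4]
finger_gap: 0.0264
time_s: 8.0
position: [0.4523, 0.3052, 0.0858]
ee_rot: [[0.996, 0.091, 0.002], [0.091, -0.996, 0.001], [0.002, -0.001, -1.0]]
wrist_force: [0.2, 0.4, 6.0]
finger_gap: 0.0265
```

```bash
python3 -m inch '{"xyz":[[0,0,-10],[0,0,-20],[0,0,-25],[0,0,-25],[0,0,-25]],"turn":[[0,0,0],[0,0,0],[0,0,0],[0,0,0],[0,0,0]],"jaw":[0,0,0,0,0]}' 80
python3 -m inch '{"xyz":[[0,0,-15],[0,0,0],[0,0,0],[0,0,0],[0,0,0]],"turn":[[0,0,0],[0,0,0],[0,0,0],[0,0,0],[0,0,0]],"jaw":[0,0,0,0,0]}' 80
python3 - <<'E'
from h import *
S=read_camera('side');f=S['frame'];s=get_state();p=np.array(s['position'])
cv2.imwrite('pics/side4.png',cv2.resize(f[200:360,280:440],None,fx=4,fy=4,interpolation=cv2.INTER_CUBIC))
print(p,proj(S,p),proj(S,p+[0,0,-.028]),proj(S,p+[0,0,-.078]))
E
```

```text
time_s: 8.5
position: [0.4509, 0.3045, 0.1906]
ee_rot: [[0.996, 0.091, -0.0], [0.091, -0.996, -0.0], [-0.001, 0.0, -1.0]]
wrist_force: [0.1, -0.1, -0.4]
finger_gap: 0.0261
time_s: 9.0
position: [0.4504, 0.3042, 0.2025]
ee_rot: [[0.996, 0.091, -0.003], [0.091, -0.996, -0.001], [-0.003, 0.001, -1.0]]
wrist_force: [-0.6, 0.1, -1.3]
finger_gap: 0.0265
[0.45056409 0.30423899 0.202761  ] [370.64896777 286.88350659] [369.69488577 298.76082502] [368.0678124  319.01617868]
```

View pics/side4.png

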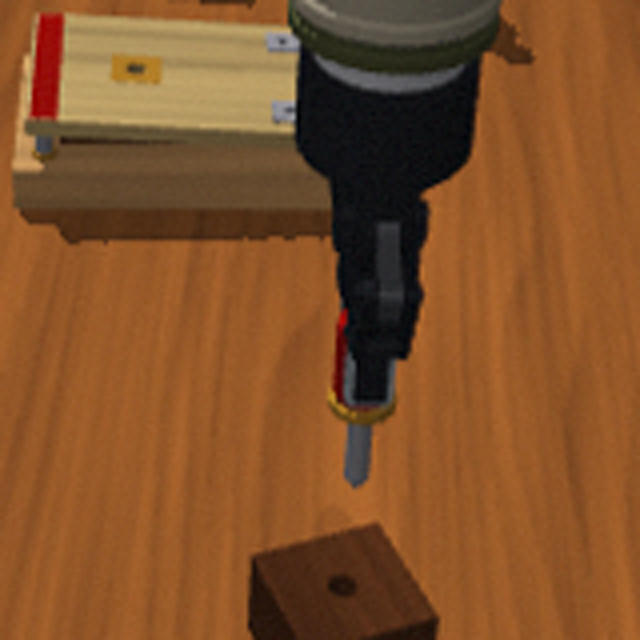

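The pin is held straight, with its tip at crop (354,488), which is where the TCP predicts. The other items haven't moved. Carrying it to the jig.

```bash
python3 -m inch '{"xyz":[[5,20,0],[9,40,0],[11,47,0],[11,47,0],[11,47,0]],"turn":[[0,0,0],[0,0,0],[0,0,0],[0,0,0],[0,0,0]],"jaw":[0,0,0,0,0]}' 80
python3 -m inch '{"xyz":[[11,47,0],[11,47,0],[11,47,0],[11,47,0],[9,40,0]],"turn":[[0,0,0],[0,0,0],[0,0,0],[0,0,0],[0,0,0]],"jaw":[0,0,0,0,0]}' 80
python3 -m inch '{"xyz":[[8,40,0],[0,0,10],[0,0,15],[0,0,0],[0,0,0]],"turn":[[0,0,0],[0,0,0],[0,0,0],[0,0,0],[0,0,0]],"jaw":[0,0,0,0,0]}' 80
```

```text
time_s: 9.55
position: [0.5163, 0.107, 0.2037]
ee_rot: [[0.996, 0.091, -0.001], [0.091, -0.996, -0.0], [-0.001, 0.0, -1.0]]
wrist_force: [0.9, 0.1, -1.7]
finger_gap: 0.0265
time_s: 10.05
position: [0.5898, -0.1161, 0.2035]
ee_rot: [[0.996, 0.09, -0.001], [0.09, -0.996, 0.0], [-0.001, -0.0, -1.0]]
wrist_force: [0.3, 0.4, -1.2]
finger_gap: 0.0263
time_s: 10.55
position: [0.6004, -0.1511, 0.1779]
ee_rot: [[0.996, 0.092, -0.003], [0.092, -0.996, 0.001], [-0.002, -0.001, -1.0]]
wrist_force: [0.5, 0.4, -1.7]
finger_gap: 0.0262
```

Run:
```python
from h import *
S=read_camera('side');f=S['frame'];s=get_state();p=np.array(s['position']);R=np.array(s['ee_rot'])
T=read_camera('top')
cv2.imwrite('pics/side5.png',cv2.resize(f[150:270,260:380],None,fx=5,fy=5,interpolation=cv2.INTER_CUBIC))
cv2.imwrite('pics/top5.png',cv2.resize(T['frame'][160:280,300:460],None,fx=5,fy=5,interpolation=cv2.INTER_CUBIC))
k=lambda q:(np.array(q)-[260,150]+.5)*5-.5
print(p,R.round(3)); 
for q in(p-[0,0,.028],p-[0,0,.0838],[.6001,-.1536,.0657]): print(k(proj(S,q)))
```

```text
[ 0.60101922 -0.15128116  0.17893212] [[ 0.996  0.092 -0.001]
 [ 0.092 -0.996  0.   ]
 [-0.001 -0.001 -1.   ]]
[267.91750769 197.3911224 ]
[267.92769446 289.92937421]
[270.05386137 334.93850428]
```

View pics/side5.png

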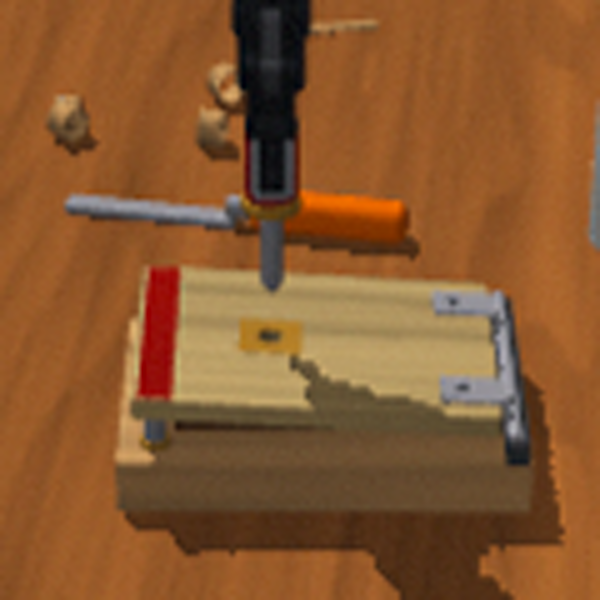

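View pics/top5.png

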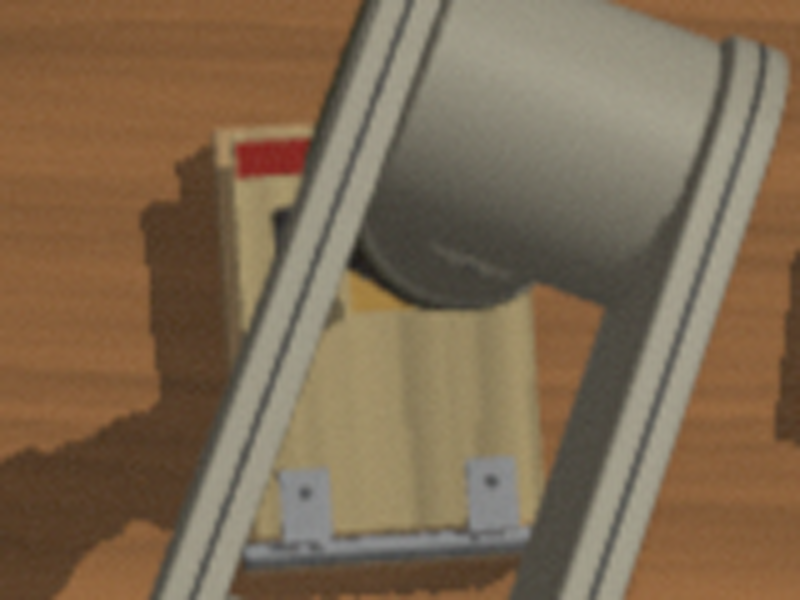

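```bash
python3 -m inch '{"xyz":[[1,2,6],[0,0,6],[0,0,6],[0,0,2],[0,0,0]],"turn":[[0,0,0],[0,0,0],[0,0,0],[0,0,0],[0,0,0]],"jaw":[0,0,0,0,0]}' 80
python3 - <<'E'
from h import *
S=read_camera('side');f=S['frame'];s=get_state();p=np.array(s['position'])
cv2.imwrite('pics/side6.png',cv2.resize(f[180:250,270:360],None,fx=8,fy=8,interpolation=cv2.INTER_CUBIC))
k=lambda q:(np.array(q)-[270,180]+.5)*8-.5
print(p)
for q in(p-[0,0,.0838],[.6001,-.1536,.0657]): print(k(proj(S,q)))
E
```

```text
time_s: 11.15
position: [0.6021, -0.1544, 0.1585]
ee_rot: [[0.996, 0.091, -0.001], [0.091, -0.996, 0.0], [-0.001, -0.001, -1.0]]
wrist_force: [-0.7, 0.3, -1.1]
finger_gap: 0.0265
[ 0.60234241 -0.15450836  0.15894612]
[346.05030639 270.48220942]
[352.38617819 296.20160685]
```

View pics/side6.png

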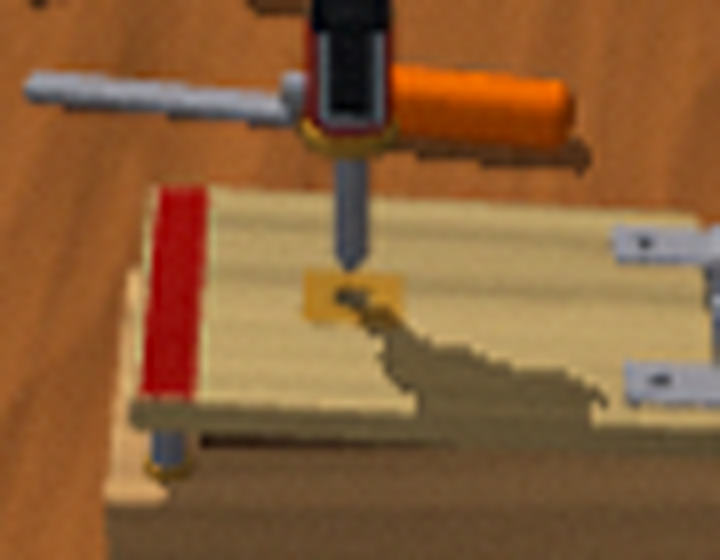

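The tip is at crop (350,268), directly above the hole at (352,296). Inserting slowly.

```bash
python3 -m inch '{"xyz":[[0,-0.7,4],[0,0,4],[0,0,4],[0,0,3],[0,0,3]],"turn":[[0,0,0],[0,0,0],[0,0,0],[0,0,0],[0,0,0]],"jaw":[0,0,0,0,0]}' 80
```

```text
time_s: 11.7
position: [0.6024, -0.1538, 0.1409]
ee_rot: [[0.996, 0.091, -0.0], [0.091, -0.996, 0.0], [-0.0, -0.0, -1.0]]
wrist_force: [0.7, 0.3, -1.3]
finger_gap: 0.0261
```

```bash
python3 -m inch '{"xyz":[[0,0,4],[0,0,4],[0,0,4],[0,0,3],[0,0,0]],"turn":[[0,0,0],[0,0,0],[0,0,0],[0,0,0],[0,0,0]],"jaw":[0,0,0,0,0]}' 80
python3 - <<'E'
from h import *
S=read_camera('side');f=S['frame']
cv2.imwrite('pics/side7.png',cv2.resize(f[180:250,270:360],None,fx=8,fy=8,interpolation=cv2.INTER_CUBIC))
E
```

```text
time_s: 12.2
position: [0.6022, -0.1537, 0.1255]
ee_rot: [[0.996, 0.091, -0.001], [0.091, -0.996, 0.0], [-0.001, -0.0, -1.0]]
wrist_force: [-0.4, 0.2, -1.0]
finger_gap: 0.0262
```

View pics/side7.png

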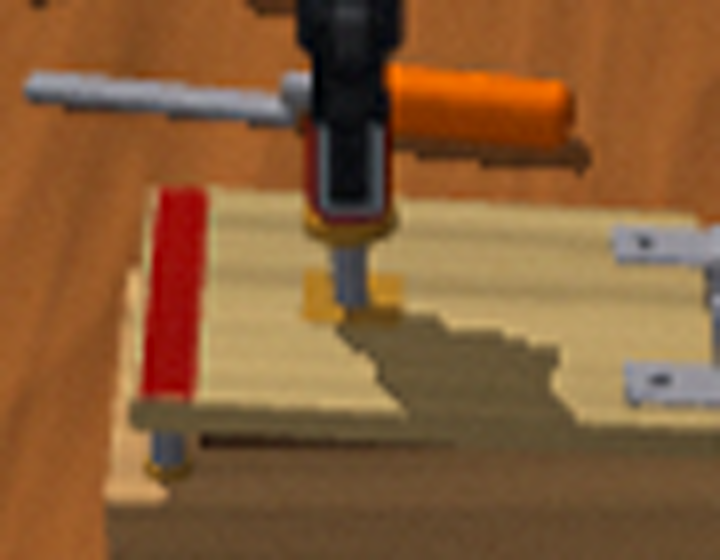

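The shank is inside the lid hole and the force is near zero. Continuing down.

```bash
python3 -m inch '{"xyz":[[0,0,4],[0,0,5],[0,0,5],[0,0,5],[0,0,0]],"turn":[[0,0,0],[0,0,0],[0,0,0],[0,0,0],[0,0,0]],"jaw":[0,0,0,0,0]}' 80
python3 -m inch '{"xyz":[[0,0,3],[0,0,3],[0,0,2],[0,0,0],[0,0,0]],"turn":[[0,0,0],[0,0,0],[0,0,0],[0,0,0],[0,0,0]],"jaw":[0,0,0,0,0]}' 100
```

```text
time_s: 12.75
position: [0.602, -0.1536, 0.106]
ee_rot: [[0.996, 0.091, -0.001], [0.091, -0.996, 0.001], [-0.001, -0.001, -1.0]]
wrist_force: [0.6, -0.1, -1.9]
finger_gap: 0.0262
time_s: 13.25
position: [0.6024, -0.1538, 0.099]
ee_rot: [[0.996, 0.091, -0.0], [0.091, -0.996, 0.0], [-0.0, -0.0, -1.0]]
wrist_force: [-1.8, -0.7, -2.3]
finger_gap: 0.026
```

```bash
python3 -m inch '{"xyz":[[0,0,2],[0,0,1],[0,0,1],[0,0,1],[0,0,0]],"turn":[[0,0,0],[0,0,0],[0,0,0],[0,0,0],[0,0,0]],"jaw":[0,0,0,0,0]}' 100
python3 -m inch '{"xyz":[[0,0,1],[0,0,1],[0,0,1],[0,0,0],[0,0,0]],"turn":[[0,0,0],[0,0,0],[0,0,0],[0,0,0],[0,0,0]],"jaw":[0,0,0,0,0]}' 100
```

```text
time_s: 13.75
position: [0.6028, -0.1538, 0.0947]
ee_rot: [[0.996, 0.091, 0.001], [0.091, -0.996, -0.0], [0.001, 0.0, -1.0]]
wrist_force: [-3.0, 1.2, 5.3]
finger_gap: 0.0259
time_s: 14.25
position: [0.603, -0.1539, 0.0918]
ee_rot: [[0.996, 0.091, 0.001], [0.091, -0.996, -0.0], [0.001, 0.0, -1.0]]
wrist_force: [-3.2, 0.9, 4.7]
finger_gap: 0.0258
```

```bash
python3 -m inch '{"xyz":[[-0.5,0,1],[-0.5,0,1],[0,0,1],[0,0,0],[0,0,0]],"turn":[[0,0,0],[0,0,0],[0,0,0],[0,0,0],[0,0,0]],"jaw":[0,0,0,0,0]}' 100
python3 -m inch '{"xyz":[[0,0,1],[0,0,1],[0,0,0],[0,0,0],[0,0,0]],"turn":[[0,0,0],[0,0,0],[0,0,0],[0,0,0],[0,0,0]],"jaw":[0,0,0,0,0]}' 100
```

```text
time_s: 14.75
position: [0.603, -0.1539, 0.0899]
ee_rot: [[0.996, 0.091, 0.003], [0.091, -0.996, -0.0], [0.003, 0.001, -1.0]]
wrist_force: [-0.6, 2.5, 8.3]
finger_gap: 0.026
time_s: 15.25
position: [0.6032, -0.1539, 0.0897]
ee_rot: [[0.996, 0.091, 0.004], [0.091, -0.996, -0.001], [0.004, 0.001, -1.0]]
wrist_force: [-7.9, 5.3, 20.6]
finger_gap: 0.026
```

```bash
python3 -m inch '{"xyz":[[-0.5,0,0.7],[0,0,0],[0,0,0],[0,0,0],[0,0,0]],"turn":[[0,0,0],[0,0,0],[0,0,0],[0,0,0],[0,0,0]],"jaw":[0,0,0,0,0]}' 100
python3 - <<'E'
from h import *
S=read_camera('side');f=S['frame'];cv2.imwrite('pics/side8f.png',f)
cv2.imwrite('pics/side8.png',cv2.resize(f[180:250,270:360],None,fx=8,fy=8,interpolation=cv2.INTER_CUBIC))
s=get_state();print(s['position'],s['wrist_force'])
E
```

```text
time_s: 15.75
position: [0.6031, -0.1539, 0.0896]
ee_rot: [[0.996, 0.091, 0.005], [0.091, -0.996, -0.001], [0.005, 0.001, -1.0]]
wrist_force: [-8.5, 5.9, 24.8]
finger_gap: 0.0261
[ 0.60312242 -0.15393809  0.08965539] [-8.61712439  5.57106113 25.13227819]
```

View pics/side8.png

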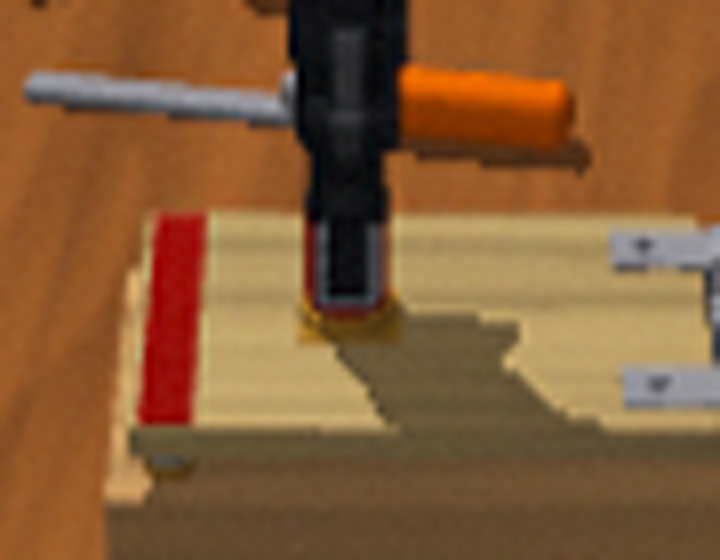

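View pics/side8f.png

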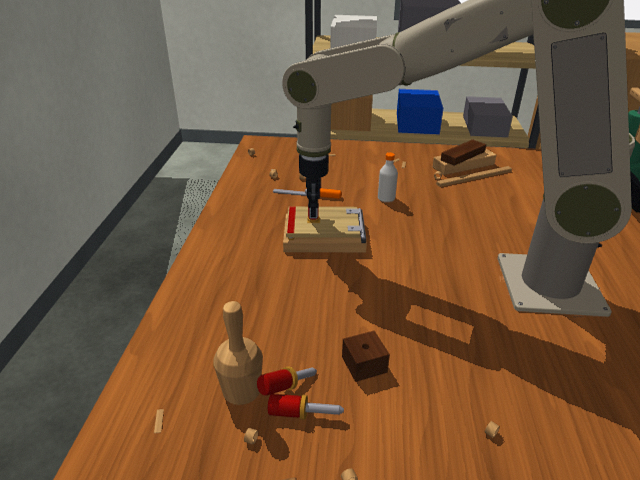

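Run:
```python
from h import *
S=read_camera('side')
k=lambda q:(np.array(q)-[270,180]+.5)*8-.5
c=np.array([.5706,-.1567]);ex=np.array([.9959,.0909]);ey=np.array([-.0909,.9959])
for th in(0,.015,.03,.05):
    o=[]
    for y in(.07,-.07):
        x=-.1+.202*np.cos(th)-.012*np.sin(th);z=.044+.202*np.sin(th)+.012*np.cos(th)
        q=c+x*ex+y*ey;o.append(k(proj(S,[*q,z])).round(1))
    print(th,o)
s=get_state();print(s['position'],s['wrist_force'])
```

```text
0 [array([128. , 431.3]), array([149.5, 215. ])]
0.015 [array([128.3, 423.4]), array([149.9, 207.5])]
0.03 [array([128.8, 415.6]), array([150.3, 200.1])]
0.05 [array([129.7, 405.2]), array([151.2, 190.2])]
[ 0.60309346 -0.15393169  0.08964706] [-8.69438637  6.21594027 24.47901345]
```

The lid's corners at crop (130,428) and (150,214) match the θ = 0 prediction of (128,431) and (149.5,215). The push is steady at about 25 N.

```bash
python3 -c "
from cell import *
print(job_done()); s=get_state(); print(s['time_s'],s['position'],s['wrist_force'],s['finger_gap'])"
```

```text
the job is handed in; nothing more can be done
None
the job is handed in; nothing more can be done
```

I swung the lid down onto its plungers, moved the small red-knobbed pin from its block to the lid hole, and pushed it in until the collar sat on the lid. I then handed the job in at about 16 s, fingers still gripping and pushing; no verdict was reported.

**Last checks, just before handing in:**
- **Lid:** its corners in the side picture match the fully shut prediction. They were at (130,428) and (150,214), against (128,431) and (149.5,215).
- **Pin:** the tool height was 0.0897 m, where about 0.090 m is expected with the collar seated. The collar looked seated on the brass plate. I had no direct view of the tip inside the blank.
- **Push and grip:** the push was steady at about 25 N downward, plus a side load of about 10 N on the wrist. The grip was set to 100 N.
- **Other objects:** the mallet, chisel and glue bottle look unmoved in the side view.

**What disagreed:**
- **Fallen look-alikes:** both larger look-alike pins toppled early on and came to rest beside the mallet. The gripper was not near them when I saw it, so I think they fell by themselves.
- **Lid height reading:** before pressing, the two cameras put the resting lid at about 0.075 rad. The outline in the side view gave about 0.055 rad, the top of the expected range. The gap is within the camera calibration error.

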